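Set a cantilever specimen to its overhang mark

TASK

Pull the yellow stop gate straight up out of the grooved posts at the end of the test bench and stand it down in the slot of the blue parking holder. Then slide the orange specimen board straight out between the posts, always flat on the bench and never lifted or tipped, until its steel front end is level with the red pointer. Finish while still holding the board with the gripper, keeping it pressed down flat on the bench (it would tip off if let go), and leave the other things where they are.

Things in the scene. Friction and masses are not known exactly. Their poses are not given: they have to be found in the camera images.
- bench_lip (a point): Middle of the front (outgoing) edge of the test bench's flat aluminium top, on its surface, 60 mm above the table. x points outward, the way the board slides; y across; z up. The fixed bench reaches 340 mm back from here and is 110 wide. With more than 94 mm of overhang past this edge the board tips unless held.
- gate_seat (a point): Point on the bench top midway between the two dark grooved posts, 20 mm behind the front edge; axes as bench_lip. The posts fill x -17 to 17 mm and y 30 to 45 mm on either side, 30 mm high, leaving a 60 mm wide passage. Their vertical grooves (at x = 0, 11 mm wide, 9 deep, open at the top) hold the gate.
- gate_center (a point): Centre of the yellow stop gate, a loose flat plate 8 mm thick (its x), 74 wide (y), 70 high (z up), 0.11 kg. It stands upright in the grooves of the posts, on the bench top, blocking the board's way. Its upper 40 mm stands clear above the posts and can be pinched from above across the 8 mm.
- board_center (a point): Centre of the board, flat on the bench behind the gate, perhaps askew: 260 long (x, + to its front), 50 wide (y), 16 thick (z up), 0.3 to 0.5 kg. Orange; its front 30 mm is a heavy steel cap; centre of mass 94 mm behind the front end. Can be gripped from above across the 50 mm; grip within the rear 60 mm so that the fingers stay behind the posts.
- board_nose (a point): Centre of the board's steel front end face, 130 mm ahead of the board's centre, half-way up. Same axes as the board.
- mark (a point): Tip of the red pointer: a bar 6 mm wide, 60 long, atop a fixed stand (base 44 x 44, 71 high) beside the board's way, 68 mm above the table, as high as the board's middle, 10 to 25 mm clear of the side of a board slid out centrally, 115 to 150 mm beyond the bench's edge. x is the bench's outward axis: along it the board's front end must come level with the bar's middle.
- holder_floor (a point): Centre of the floor of the slot in the blue parking holder, 10 mm above the table. The fixed holder is 50 (x) x 96 (y) x 40 mm high, with one slot open at the top, 14 mm wide (x), 80 long (y) and 30 deep; z up. The gate stands in it with its 74 mm width along y, either way round.
- jar: Bystander, leave alone: amber glass jar with blue lid, 60 dia x 90 high mm; origin at the middle of its underside.
- flask: Bystander, leave alone: white plastic bottle with red cap, 60 dia x 120 high mm; origin at the middle of its underside.
- weight: Bystander, leave alone: brass weight, 44 dia x 55 high mm; origin at the middle of its underside.
- cup: Bystander, leave alone: white cup, 70 dia x 80 high mm; origin at the middle of its underside.
- driver: Bystander, leave alone: screwdriver lying on the table, about 200 mm long; origin under its middle, handle towards -x.
- coupons: Bystander, leave alone: green block, 90 x 60 x 30 mm; origin at the middle of its underside.
Things that resemble listed ones, but are neither listed nor needed, are in the scene too. There is more than one size of the part that bears gate_center; the job needs the middle-sized.

How it is judged:
By the outcome, as a careful person would: the job done as asked, in the order asked, and still so for the second after the job is handed in, while the arm keeps its last pose, push and grip.
It also fails if it takes over 54 s, if anything falls off the work surface, if the arm or the gripper's body presses on something with over 40 N, if the wrist force passes 120 N, or if a joint passes its speed limit or range.

ROBOT

A 6-joint arm with a two-finger parallel gripper is mounted at the origin on the work surface. World frame = base frame: x ahead of the robot, y to its left, z up, the work surface at z = 0. Lengths are in m, angles in degrees, forces in N, time in s.
With the tool pointing down it reaches from about 0.35 to 0.875 m from the base axis. Payload 4.2 kg.
Tool frame: the origin (TCP) lies at the very end of the fingers, on their centre line; the grasp point (between the pads) lies behind it (r.grip_point_offset is the z of the grasp point in the tool frame, in m); z points along the fingers, y is the direction in which the jaws open and shut (so a half turn about z gives the same grasp; the last joint's range is limited). The gripper opens to 87 mm and grips with 3 to 60 N. Pads are 19 mm wide; open, the fingers measure 117 mm over their backs; the gripper's body (75 mm by 190 mm) begins 51 mm behind the grasp point.
Start: joints at [-55.657, 22.042, 0.453, 0, -68.411, -14.817], TCP at [0.209, -0.589, 0.223] pointing down, gripper open.
Joint ranges: [-179.83, 179.83], [-69.29, 118.12], [-61.27, 80.66], [-181.25, 117.63], [-171.15, -9.14], [-177.46, 177.46]. Speed limits (degrees/s): [159.86, 159.86, 180, 180, 180, 180].

INTERFACE

Orientations are given as a 3x3 rotation matrix whose columns are the frame's x, y, z axes.
In Python, from station import r, capture, workorder gives the robot as it stands. The module is installed in compiled form; this text tells all that it offers.
- The arm moves only by the shell command python3 -m crank 'ROWS'. ROWS is JSON, a list of rows, each an object with "delta_rot": the turn, a rotation vector about the tool's x, y, z in rad, a list of three; "linear": the shift along the tool's x, y, z in m, a list of three; "gripper": the opening in per cent of the stroke, from 0 (shut) to 100 (fully open). A call has 1 to 10 rows; each row shifts and turns the commanded pose from where the row before left it, along the tool's axes as they then stand; what a row does not reach is not made up. A row lasts 1/8 s, in which the tool goes at most 62.5 mm and 10.7 degrees, less where a joint would pass 70% of its speed; a pose out of reach is approached as far as the arm can. A call is refused whole if a number of a shift passes 0.0625 or a number of a turn 0.188, either way. A call with a gripper value outside its range is refused whole. The fingers move at their own pace and stop on an object; the grip force is fixed at half the most. Time passes only in rows, so rows that do not move let the fingers close. It gives the time, the measured TCP pose, the force and the opening at its end, in the units of the state.
- r.sense(): the state, without advancing time (a new reading comes with each control period).
- capture(name): name is "scene" or "top"; returns a dict with "img" (384x512x3 uint8, blue, green, red), "fx", "fy", "cx", "cy" (pixels), "world_from_camera" (4x4, takes a point from camera to world coordinates). Camera axes: x right, y down, z forward; pixel columns grow to the right and rows downward; lengths in m; the calibration is good to about 2 mm. A picture is of the moment at which its call begins. There is no depth.
- workorder.finish_job(): hands the job in, once; it reports no verdict.
The state is a dict: "time_s": time; "joints": joint angles; "joint_velocities": joint speeds; "effort": joint torques, N m; "tcp_pos": TCP position; "ee_rot": TCP orientation; "wrist_force": force on the tool from outside, world axes, zero at the start; "moment": the same for the moment, N m; "gripper_width": opening from 0.0 (shut) to 1.0 (fully open).
Only numpy, scipy, OpenCV 4.12 (cv2) and the standard library are available. Lean on these libraries where they do the work, as an engineer would, in place of code of your own. Each camera call takes 0.05 s, during which the arm holds its last target.

## Working session

There is one attempt and no reset: what is moved stays moved. The work goes in short steps, Python scripts to look and compute and a shell command to move; the robot and the scene stay as the last step left them, time stands still between calls to the robot, and variables do not carry over. Pictures are saved under pics/ and viewed, and the job is handed in when it is done.

```bash
mkdir -p pics; ls
python3 - <<'E'
from station import r,capture
import cv2,numpy as np
np.set_printoptions(precision=4,suppress=True)
for n in("scene","top"):
    c=capture(n); cv2.imwrite(f"pics/{n}0.png",c["img"]); print(n,c["fx"],c["fy"],c["cx"],c["cy"]);print(np.array(c["world_from_camera"]))
s=r.sense();print(s,r.grip_point_offset)
E
```

```text
pics
scene 398.3026897317759 398.3026897317759 254.5116057303336 189.20503265348663
[[-0.5914  0.5138 -0.6215  1.3001]
 [ 0.8063  0.3681 -0.463   0.5311]
 [-0.0091 -0.7749 -0.632   0.8429]
 [ 0.      0.      0.      1.    ]]
top 469.0337200384441 469.0337200384441 258.5333629387725 193.3267183009466
[[-0.0228 -0.9841  0.1764  0.2925]
 [-0.9997  0.0232  0.0007 -0.0026]
 [-0.0047 -0.1764 -0.9843  1.515 ]
 [ 0.      0.      0.      1.    ]]
{'time_s': 0.1, 'joints': array([-55.6584,  22.0851,   0.3868,  -0.0246, -68.4116, -14.8177]), 'joint_velocities': array([ 0.0143, -0.0486,  0.1207,  0.1251,  0.0018,  0.0661]), 'effort': array([ -0.0004, -39.1689,  18.7937,   4.2319,   0.0135,  -0.0001]), 'tcp_pos': array([ 0.2087, -0.5885,  0.2216]), 'ee_rot': array([[-0.9426, -0.3341, -0.0008],
       [-0.3341,  0.9426,  0.0018],
       [ 0.0001,  0.002 , -1.    ]]), 'wrist_force': array([0.9649, 0.0771, 0.1145]), 'moment': array([0.028 , 0.0047, 0.0121]), 'gripper_width': 0.9992983417714283} -0.0187
```

View pics/scene0.png

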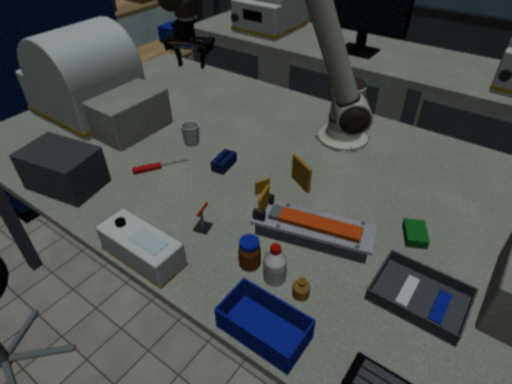

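View pics/top0.png

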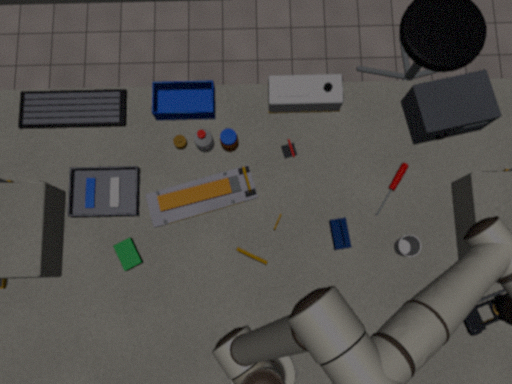

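The scene view shows the bench with its posts at about (263,205) and three yellow plates: (263,192) in the posts, (302,172) large and (262,186) small. In the top view they are at (247,181), (251,256) and (278,222). I'll enlarge these.

Run:
```python
import cv2
t=cv2.imread("pics/top0.png");s=cv2.imread("pics/scene0.png")
cv2.imwrite("pics/t1.png",cv2.resize(t[130:280,140:360][:, :],None,fx=3.6,fy=3.6,interpolation=cv2.INTER_CUBIC))
cv2.imwrite("pics/s1.png",cv2.resize(s[140:270,185:385],None,fx=4,fy=4,interpolation=cv2.INTER_CUBIC))
```

```text
(no output)
```

View pics/t1.png

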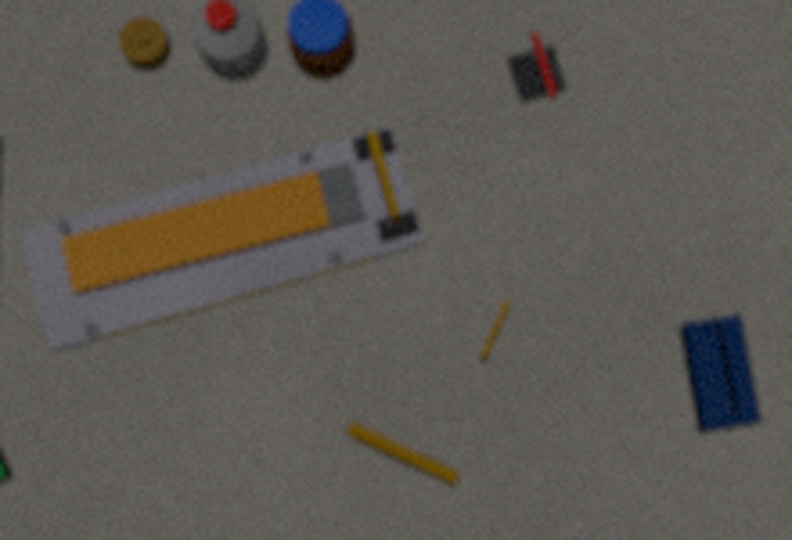

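View pics/s1.png

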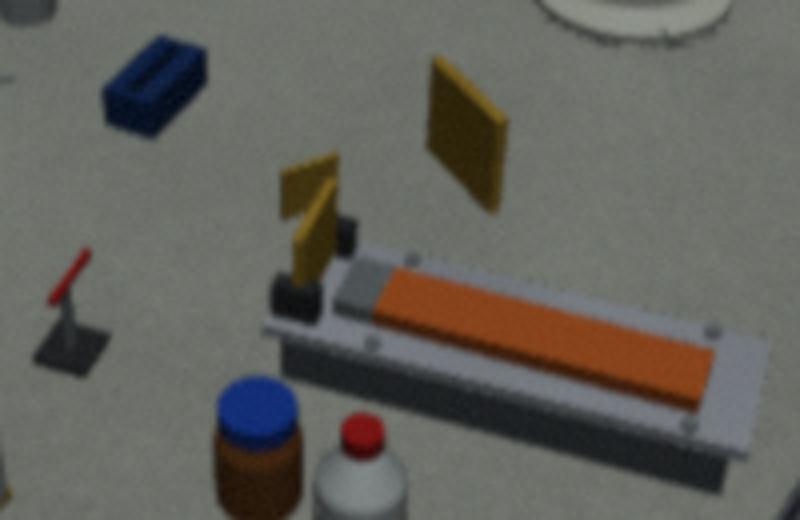

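The gate is the plate in the posts at top (247,181). It is the middle-sized one: the plate at (251,256) is larger, the one at (278,222) is smaller, and both of those stand on the table. Next I'll measure positions.

```bash
cat > h.py <<'E'
import cv2,numpy as np
from station import r,capture
np.set_printoptions(precision=4,suppress=True)
def ray(c,p,z):
    W=np.array(c["world_from_camera"]);d=W[:3,:3]@np.array([(p[0]-c["cx"])/c["fx"],(p[1]-c["cy"])/c["fy"],1]);o=W[:3,3]
    return o+d*(z-o[2])/d[2]
def proj(c,X):
    W=np.linalg.inv(np.array(c["world_from_camera"]));q=W[:3,:3]@np.array(X)+W[:3,3]
    return np.array([c["fx"]*q[0]/q[2]+c["cx"],c["fy"]*q[1]/q[2]+c["cy"]])
def mask(img,lo,hi,box):
    h=cv2.cvtColor(img,cv2.COLOR_BGR2HSV);m=cv2.inRange(h,np.array(lo),np.array(hi));k=np.zeros_like(m);x0,y0,x1,y1=box;k[y0:y1,x0:x1]=m[y0:y1,x0:x1];return k
def big(m):
    cs,_=cv2.findContours(m,cv2.RETR_EXTERNAL,cv2.CHAIN_APPROX_NONE);return max(cs,key=cv2.contourArea)
def rect(c,cnt,z):
    P=np.array([ray(c,p,z)[:2] for p in cnt[:,0]])*1000
    (cx,cy),(w,h),a=cv2.minAreaRect(P.astype(np.float32))
    if w<h:w,h,a=h,w,a+90
    return (cx/1000,cy/1000),(w,h),a   # a = direction of long side
E
python3 - <<'E'
from h import *
c=capture("top");im=c["img"]
h=cv2.cvtColor(im,cv2.COLOR_BGR2HSV)
for n,p in dict(bench=(165,212),bench2=(220,205),table=(200,260),orange=(190,195),cap=(235,183),yel=(248,180),big=(251,256),red=(290,148),blue=(337,232),post=(244,170),slot=(342,232)).items(): print(n,h[p[1],p[0]],im[p[1],p[0]])
E
```

```text
bench [120  10 104] [104 100 100]
bench2 [144  13  98] [98 93 97]
table [26 21 97] [89 96 97]
orange [ 18 192 121] [ 30  86 121]
cap [126  17  73] [73 68 69]
yel [ 18 102 107] [ 64  90 107]
big [ 23 247  97] [ 3 75 97]
red [  0 179  97] [29 29 97]
blue [113 165  68] [68 34 24]
post [ 21 213 109] [ 18  83 109]
slot [118 158  42] [42 18 16]
```

Run:
```python
from h import *
def avg(n):
    cs=[capture(n) for _ in range(4)];c=dict(cs[0]);c["img"]=np.mean([k["img"] for k in cs],0).astype(np.uint8);return c
c=avg("top");im=c["img"];cv2.imwrite("pics/topavg.png",im)
b=im.astype(int)
# bench whole: convex hull of (B-R>-2) region
d=cv2.GaussianBlur((b[...,0]-b[...,2]).astype(np.float32),(3,3),0)
k=np.zeros(d.shape,np.uint8);k[155:240,140:270]=(d[155:240,140:270]>-2)*255
k=cv2.morphologyEx(k,cv2.MORPH_OPEN,np.ones((3,3)))
cnt=big(k);hull=cv2.convexHull(cnt)
print("bench",rect(c,hull,.06))
o=big(mask(im,(8,140,60),(24,255,255),(140,160,238,220)));print("orange",rect(c,o,.076))
y=big(mask(im,(15,110,50),(30,255,255),(238,160,262,195)));print("gate top",rect(c,y,.13), cv2.boundingRect(y))
for nm,z,bx in(("big",.09,(225,235,275,275)),("small",.05,(268,208,290,240))):
    q=big(mask(im,(15,110,40),(30,255,255),bx));print(nm,rect(c,q,z))
hb=mask(im,(100,110,15),(130,255,255),(320,210,360,260));print("holder",rect(c,big(hb),.04))
R=mask(im,(0,90,40),(8,255,255),(275,130,305,165))|mask(im,(172,90,40),(180,255,255),(275,130,305,165))
rb=big(R);print("ptr",rect(c,rb,.068),rect(c,rb,.071))
v=im.copy()
for q in(hull,o,y,big(hb),rb): cv2.drawContours(v,[q],-1,(0,255,0),1)
cv2.imwrite("pics/v.png",cv2.resize(v[120:270,140:360],None,fx=3.6,fy=3.6,interpolation=cv2.INTER_NEAREST))
```

```text
bench ((0.5505084228515625, 0.17905331420898438), (340.1927490234375, 112.04735565185547), 105.01008319854736)
orange ((0.5526302490234375, 0.19852740478515624), (226.5521240234375, 47.56721496582031), 103.66712093353271)
gate top ((0.5876148681640625, 0.03382169342041016), (75.02991485595703, 11.492794036865234), 16.956539154052734) (242, 167, 9, 24)
big ((0.35786236572265623, 0.024136945724487303), (98.34806060791016, 11.81259822845459), 63.520442962646484)
small ((0.46384481811523437, -0.057715263366699215), (51.029144287109375, 4.942577362060547), 155.27999877929688)
holder ((0.42348675537109376, -0.25378535461425783), (91.41864013671875, 50.32283401489258), 7.456727981567383)
ptr ((0.6979019775390625, -0.10846123504638672), (58.79023742675781, 13.181072235107422), 11.661049842834473) ((0.6970614013671875, -0.10824169921875), (58.66840744018555, 13.1537504196167), 11.661033630371094)
```

View pics/v.png

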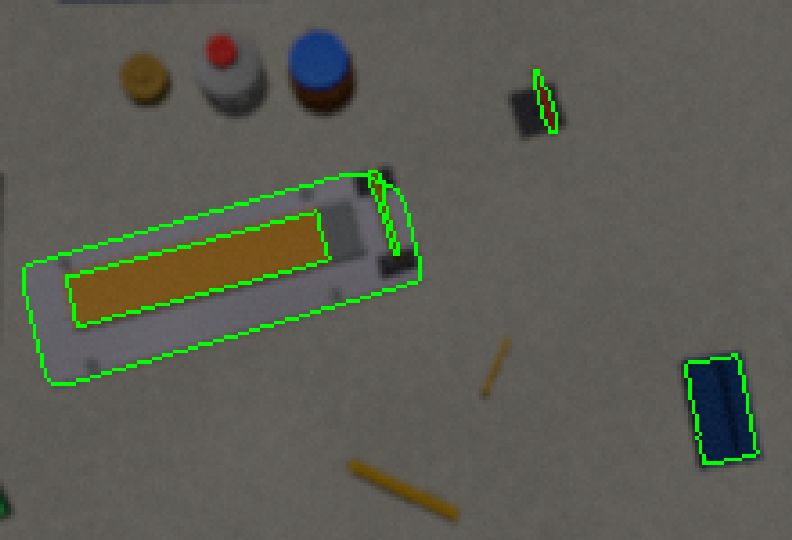

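Bench measures 340×112, gate 75 wide and orange part 227×48, all matching the description. Decoy plates measure 98 and 51 wide, so the 75 one in the posts is the gate. Next is a close look at the holder slot and pointer.

Run:
```python
from h import *
def avg(n):
    cs=[capture(n) for _ in range(4)];c=dict(cs[0]);c["img"]=np.mean([k["img"] for k in cs],0).astype(np.uint8);return c
s=avg("scene");cv2.imwrite("pics/sceneavg.png",s["img"]);t=cv2.imread("pics/topavg.png");s=s["img"]
g=lambda a:cv2.resize(np.clip(a*2.2,0,255).astype(np.uint8),(390,290),interpolation=cv2.INTER_CUBIC)
A=np.vstack([np.hstack([g(t[212:255,316:374]),g(s[146:176,204:244])]),np.hstack([g(t[132:162,268:308]),g(s[200:236,185:233])])])
cv2.imwrite("pics/c2.png",A)
```

```text
(no output)
```

View pics/c2.png

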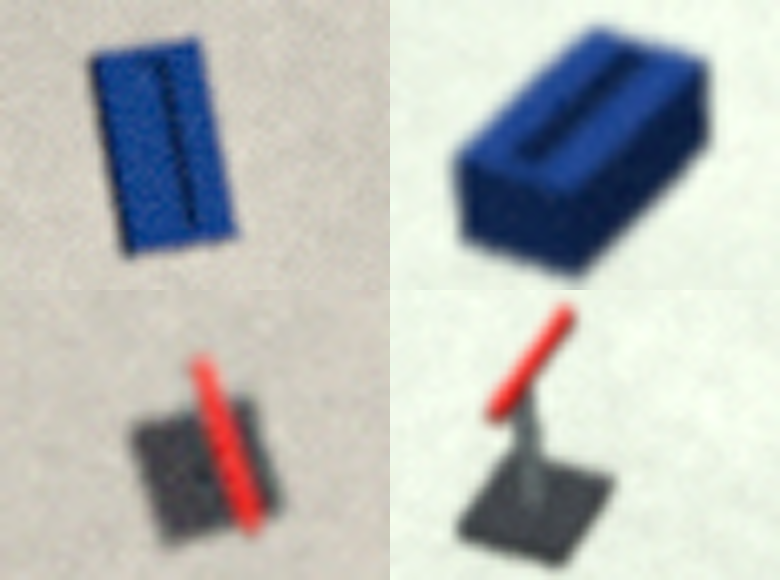

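Run:
```python
from h import *
t=capture("top");s=capture("scene")
T=[(100,55),(198,40),(237,235),(133,245)]
S=[(456,155),(597,28),(708,62),(572,190)]
T=np.array([(316+x/6.72-.5,212+y/6.74-.5) for x,y in T]);S=np.array([(204+(x-390)/9.75-.5,146+y/9.67-.5) for x,y in S])
for n,c,P in(("top",t,T),("scene",s,S)):
    W=np.array([ray(c,p,.04)[:2] for p in P]);print(n,W,"ctr",W.mean(0),[np.linalg.norm(W[i]-W[(i+1)%4]) for i in range(4)])
    for i in range(4):
        d=W[(i+1)%4]-W[i];print(np.degrees(np.arctan2(d[1],d[0])))
# slot mouth in each
Ts=[(148,66),(172,64),(200,223),(184,226)]
print("slot top",[ray(t,(316+x/6.72-.5,212+y/6.74-.5),.04)[:2] for x,y in Ts])
Ss=[(517,155),(545,160),(648,58),(622,48)]
print("slot scene",[ray(s,(204+(x-390)/9.75-.5,146+y/9.67-.5),.04)[:2] for x,y in Ss])
```

```text
top [[ 0.4669 -0.2267]
 [ 0.4729 -0.2731]
 [ 0.3815 -0.2862]
 [ 0.378  -0.2376]] ctr [ 0.4248 -0.2559] [np.float64(0.04681780259115642), np.float64(0.09237980142830751), np.float64(0.048731353984536395), np.float64(0.08961662829245308)]
-82.63912036154493
-171.844806883325
94.11877269512031
7.006106051492977
scene [[ 0.4772 -0.2731]
 [ 0.3837 -0.285 ]
 [ 0.3776 -0.2368]
 [ 0.4696 -0.2254]] ctr [ 0.427  -0.2551] [np.float64(0.09423137290312673), np.float64(0.048522785965080105), np.float64(0.09276193949694993), np.float64(0.048341106762876666)]
-172.79274650076545
97.25169244716217
7.080527523844737
-81.00595179208689
slot top [array([ 0.4612, -0.249 ]), array([ 0.4619, -0.2603]), array([ 0.3874, -0.2693]), array([ 0.3862, -0.2618])]
slot scene [array([ 0.4645, -0.2553]), array([ 0.461 , -0.2451]), array([ 0.3884, -0.2566]), array([ 0.3888, -0.2687])]
```

```bash
python3 -m crank '[{"delta_rot":[0,0,0.0785],"linear":[-0.03,0.03,0],"gripper":100},{"delta_rot":[0,0,0],"linear":[-0.04,0.04,0],"gripper":100},{"delta_rot":[0,0,0],"linear":[-0.04,0.04,0],"gripper":100},{"delta_rot":[0,0,0],"linear":[-0.04,0.04,0],"gripper":100},{"delta_rot":[0,0,0],"linear":[-0.04,0.04,0],"gripper":100},{"delta_rot":[0,0,0],"linear":[-0.04,0.04,0],"gripper":100},{"delta_rot":[0,0,0],"linear":[-0.04,0.04,0],"gripper":100},{"delta_rot":[0,0,0],"linear":[-0.04,0.04,0],"gripper":100},{"delta_rot":[0,0,0],"linear":[-0.04,0.04,0],"gripper":100},{"delta_rot":[0,0,0],"linear":[-0.04,0.04,0],"gripper":100}]'
cat >> h.py <<'E'
def togo(x,y,z,jaw):
    s=r.sense();R=np.array(s["ee_rot"]);p=np.array(s["tcp_pos"])
    a=np.degrees(np.arctan2(R[1,1],R[0,1]))
    print("t",s["time_s"],"tcp",p,"jaw",a,"tilt",R[:2,2],"J6",s["joints"][5],"F",s["wrist_force"],"w",s["gripper_width"]*87)
    print("  tool shift",R.T@(np.array([x,y,z])-p),"turn z",np.radians((a-jaw+90)%180-90))
E
python3 - <<'E'
from h import *
s=capture("scene")
A=[ray(s,(185+x/4-.5,140+y/4-.5),.13)[:2] for x,y in ((295,238),(335,180))]
print(A,np.mean(A,0)); d=A[1]-A[0];print(np.linalg.norm(d),np.degrees(np.arctan2(d[1],d[0])))
togo(.5885,.034,.16,105)
E
```

```text
time_s: 1.9
tcp_pos: [0.4823, -0.1079, 0.223]
ee_rot: [[-0.966, -0.26, 0.001], [-0.26, 0.966, -0.0], [-0.001, -0.0, -1.0]]
wrist_force: [1.2, -0.4, -0.1]
gripper_width: 1.002
[array([0.6274, 0.0424]), array([0.5588, 0.0283])] [0.5931 0.0354]
0.07002825277898896 -168.3708486024415
t 1.95 tcp [ 0.4857 -0.104   0.2229] jaw 105.29409934535704 tilt [0.0041 0.0009] J6 -81.35922230102923 F [ 2.1321  3.2783 -0.1748] w 87.1332220491934
  tool shift [-0.1352  0.106   0.0635] turn z 0.005133001904440246
```

```bash
python3 -m crank '[{"delta_rot":[0,0,0],"linear":[-0.034,0.0265,0],"gripper":100},{"delta_rot":[0,0,0],"linear":[-0.034,0.0265,0],"gripper":100},{"delta_rot":[0,0,0],"linear":[-0.034,0.0265,0],"gripper":100},{"delta_rot":[0,0,0],"linear":[-0.034,0.0265,0.02],"gripper":100},{"delta_rot":[0,0,0],"linear":[0,0,0.02],"gripper":100},{"delta_rot":[0,0,0],"linear":[0,0,0],"gripper":100}]'
python3 - <<'E'
from h import *
togo(.5895,.0345,.095,105)
c=capture("top");cv2.imwrite("pics/t3.png",cv2.resize(c["img"][120:270,140:360],None,fx=3.6,fy=3.6,interpolation=cv2.INTER_CUBIC))
c=capture("scene");cv2.imwrite("pics/s3.png",cv2.resize(c["img"][100:250,200:400],None,fx=4,fy=4,interpolation=cv2.INTER_CUBIC))
E
```

```text
time_s: 2.7
tcp_pos: [0.5843, 0.028, 0.1807]
ee_rot: [[-0.966, -0.26, -0.004], [-0.26, 0.966, -0.001], [0.004, 0.0, -1.0]]
wrist_force: [-0.1, 0.3, 0.1]
gripper_width: 0.995
t 2.7 tcp [0.5843 0.028  0.1807] jaw 105.05174215191975 tilt [-0.0042 -0.001 ] J6 -93.52291598784183 F [-0.1081  0.26    0.1294] w 86.59911316351582
  tool shift [-0.007   0.0049  0.0857] turn z 0.0009030709130668132
```

View pics/s3.png

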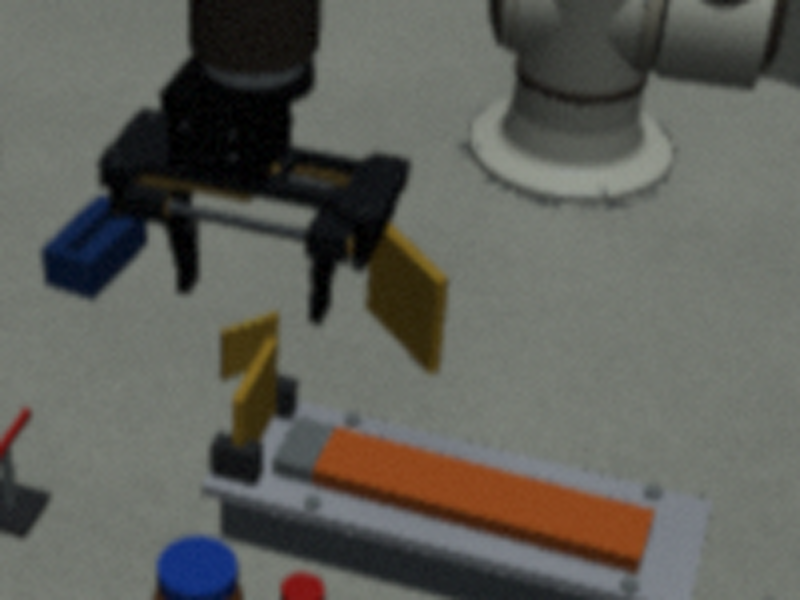

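```bash
python3 -m crank '[{"delta_rot":[0,0,0],"linear":[-0.007,0.005,0.01],"gripper":100},{"delta_rot":[0,0,0],"linear":[0,0,0.03],"gripper":100},{"delta_rot":[0,0,0],"linear":[0,0,0.03],"gripper":100},{"delta_rot":[0,0,0],"linear":[0,0,0.015],"gripper":100},{"delta_rot":[0,0,0],"linear":[0,0,0],"gripper":100},{"delta_rot":[0,0,0],"linear":[0,0,0],"gripper":0},{"delta_rot":[0,0,0],"linear":[0,0,0],"gripper":0},{"delta_rot":[0,0,0],"linear":[0,0,0],"gripper":0},{"delta_rot":[0,0,0],"linear":[0,0,0],"gripper":0}]'
python3 - <<'E'
from h import *
togo(.5895,.0345,.095,105)
E
```

```text
time_s: 3.92
tcp_pos: [0.591, 0.0346, 0.098]
ee_rot: [[-0.966, -0.259, 0.001], [-0.259, 0.966, 0.0], [-0.001, 0.0, -1.0]]
wrist_force: [-0.2, -0.1, 1.0]
gripper_width: 0.634
t 3.925 tcp [0.591  0.0346 0.098 ] jaw 105.02659067405652 tilt [0.0007 0.0003] J6 -93.98708241611303 F [-0.2082 -0.0583  0.9635] w 55.15344703966738
  tool shift [0.0015 0.0002 0.003 ] turn z 0.00046409481261093483
```

```bash
python3 -m crank '[{"delta_rot":[0,0,0],"linear":[0,0,0],"gripper":0},{"delta_rot":[0,0,0],"linear":[0,0,0],"gripper":0},{"delta_rot":[0,0,0],"linear":[0,0,0],"gripper":0},{"delta_rot":[0,0,0],"linear":[0,0,0],"gripper":0},{"delta_rot":[0,0,0],"linear":[0,0,0],"gripper":0},{"delta_rot":[0,0,0],"linear":[0,0,0],"gripper":0},{"delta_rot":[0,0,0],"linear":[0,0,0],"gripper":0}]'
python3 - <<'E'
from h import *
togo(.5895,.0345,.095,105)
E
```

```text
time_s: 4.8
tcp_pos: [0.5908, 0.0346, 0.0975]
ee_rot: [[-0.966, -0.259, -0.0], [-0.259, 0.966, -0.0], [0.0, 0.0, -1.0]]
wrist_force: [0.3, -0.6, -0.2]
gripper_width: 0.088
t 4.8 tcp [0.5908 0.0346 0.0975] jaw 105.02548058927601 tilt [-0.0001 -0.    ] J6 -93.98778896037582 F [ 0.3305 -0.5946 -0.174 ] w 7.622513365338914
  tool shift [0.0013 0.0003 0.0025] turn z 0.0004447201782148129
```

```bash
python3 -m crank '[{"delta_rot":[0,0,0],"linear":[0,0,-0.01],"gripper":0},{"delta_rot":[0,0,0],"linear":[0,0,-0.02],"gripper":0},{"delta_rot":[0,0,0],"linear":[0,0,-0.025],"gripper":0},{"delta_rot":[0,0,0],"linear":[0,0,-0.025],"gripper":0},{"delta_rot":[0,0,0],"linear":[0,0,-0.025],"gripper":0},{"delta_rot":[0,0,0],"linear":[0,0,0],"gripper":0}]'
python3 - <<'E'
from h import *
togo(.4258,-.256,.2,97.2)
c=capture("top");cv2.imwrite("pics/t4.png",cv2.resize(c["img"][120:270,140:360],None,fx=3.6,fy=3.6,interpolation=cv2.INTER_CUBIC))
c=capture("scene");cv2.imwrite("pics/s4.png",cv2.resize(c["img"][100:250,200:400],None,fx=4,fy=4,interpolation=cv2.INTER_CUBIC))
E
```

```text
time_s: 5.55
tcp_pos: [0.5921, 0.0349, 0.2052]
ee_rot: [[-0.966, -0.26, 0.005], [-0.26, 0.966, 0.001], [-0.006, -0.0, -1.0]]
wrist_force: [-0.1, 0.0, -2.1]
gripper_width: 0.085
t 5.55 tcp [0.5921 0.0349 0.2052] jaw 105.04132570919933 tilt [0.0054 0.0014] J6 -93.98613185675701 F [-0.0893  0.0434 -2.086 ] w 7.4032735392098665
  tool shift [ 0.2361 -0.2378  0.0039] turn z 0.13685695134680761
```

View pics/s4.png

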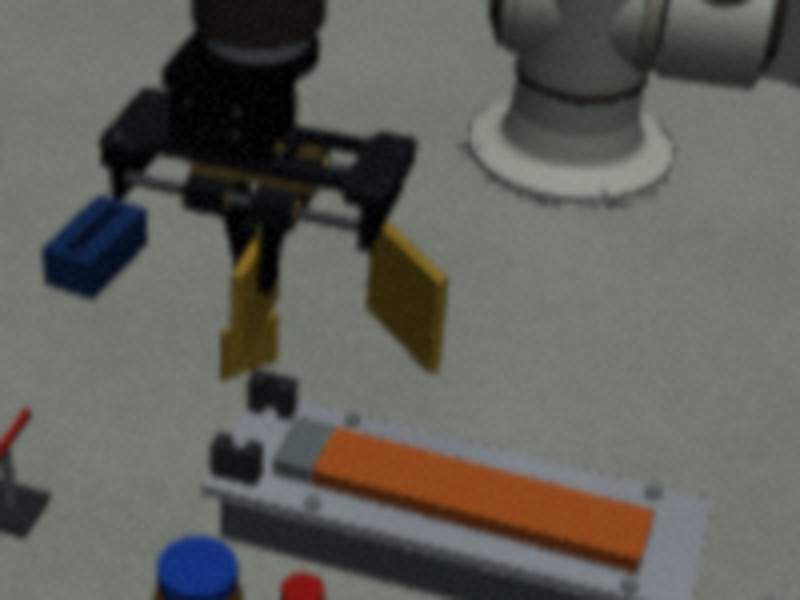

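The scene view shows the gate gripped, about 8 mm between the pads, and fully clear of the posts. It hides part of the small decoy at about (250,345) in the crop. Carrying it to the holder now.

```bash
python3 -m crank '[{"delta_rot":[0,0,0],"linear":[0.02,-0.02,0],"gripper":0},{"delta_rot":[0,0,0],"linear":[0.035,-0.035,0],"gripper":0},{"delta_rot":[0,0,0],"linear":[0.035,-0.035,0],"gripper":0},{"delta_rot":[0,0,0],"linear":[0.035,-0.035,0],"gripper":0},{"delta_rot":[0,0,0],"linear":[0.035,-0.035,0],"gripper":0},{"delta_rot":[0,0,0],"linear":[0.035,-0.035,0],"gripper":0},{"delta_rot":[0,0,0],"linear":[0.03,-0.03,0],"gripper":0},{"delta_rot":[0,0,0.07],"linear":[0.01,-0.01,0],"gripper":0},{"delta_rot":[0,0,0.067],"linear":[0,0,0],"gripper":0},{"delta_rot":[0,0,0],"linear":[0,0,0],"gripper":0}]'
python3 - <<'E'
from h import *
togo(.4258,-.256,.1,97.2)
E
```

```text
time_s: 6.9
tcp_pos: [0.4231, -0.2537, 0.2016]
ee_rot: [[-0.992, -0.124, -0.002], [-0.124, 0.992, 0.001], [0.002, 0.001, -1.0]]
wrist_force: [0.4, -0.7, -0.8]
gripper_width: 0.088
t 6.9 tcp [ 0.4231 -0.2537  0.2016] jaw 97.14220421860081 tilt [-0.0022  0.0007] J6 -70.79093447794473 F [ 0.3963 -0.7149 -0.8094] w 7.673600771709623
  tool shift [-0.0026 -0.0027  0.1016] turn z -0.001008726679178812
```

```bash
python3 -m crank '[{"delta_rot":[0,0,0],"linear":[-0.001,-0.002,0.03],"gripper":0},{"delta_rot":[0,0,0],"linear":[-0.001,-0.001,0.03],"gripper":0},{"delta_rot":[0,0,0],"linear":[0,0,0.025],"gripper":0},{"delta_rot":[0,0,0],"linear":[0,0,0.01],"gripper":0},{"delta_rot":[0,0,0],"linear":[0,0,0],"gripper":0},{"delta_rot":[0,0,0],"linear":[0,0,0],"gripper":0},{"delta_rot":[0,0,0],"linear":[0,0,0],"gripper":0}]'
python3 - <<'E'
from h import *
togo(.4258,-.256,.1,97.2)
g=lambda a,w=395:cv2.resize(np.clip(a*2.0,0,255).astype(np.uint8),None,fx=w/a.shape[1],fy=w/a.shape[1],interpolation=cv2.INTER_CUBIC)
a=capture("top")["img"];b=capture("scene")["img"]
cv2.imwrite("pics/ta5.png",a);cv2.imwrite("pics/sa5.png",b)
cv2.imwrite("pics/p5.png",np.hstack([g(a[205:265,310:370]),g(b[120:180,195:255])]))
E
```

```text
time_s: 7.78
tcp_pos: [0.4278, -0.2562, 0.1085]
ee_rot: [[-0.992, -0.125, 0.002], [-0.125, 0.992, -0.001], [-0.002, -0.001, -1.0]]
wrist_force: [0.2, -0.3, -1.1]
gripper_width: 0.088
t 7.775 tcp [ 0.4278 -0.2562  0.1085] jaw 97.19750551950926 tilt [ 0.002  -0.0005] J6 -70.58960278614329 F [ 0.2499 -0.2527 -1.1311] w 7.690688360850068
  tool shift [0.002  0.0004 0.0085] turn z -4.353689769016283e-05
```

View pics/p5.png

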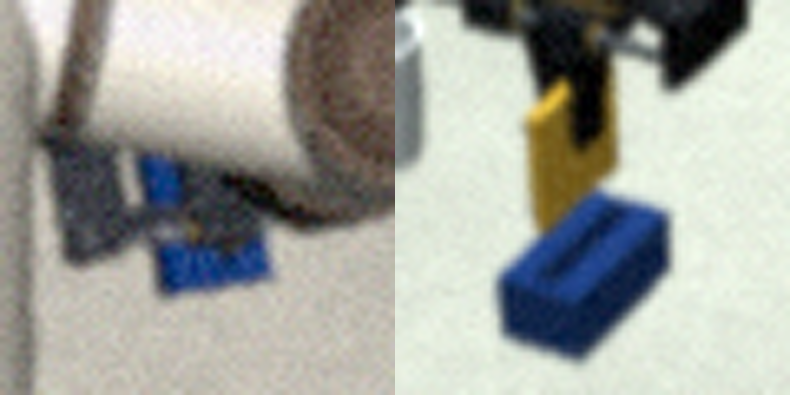

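Run:
```python
from h import *
s=capture("scene")
P=lambda x,y:(195+(x-395)/6.583-.5,120+y/6.583-.5)
zb=.1085-.0375
ax=np.array([np.cos(np.radians(7.2)),np.sin(np.radians(7.2))]);n=np.array([-ax[1],ax[0]]);o=np.array([.4278,-.2562])
for nm,q,z in(("Lbot",(541,230),zb),("Ltop",(530,110),zb+.07),("Rbot",(617,172),zb)):
    w=ray(s,P(*q),z)[:2];print(nm,w,"along",(w-o)@ax,"norm",(w-o)@n)
# predicted corners
for a in(-.037,.037):
  for b in(-.004,.004):
    X=np.r_[o+a*ax+b*n,zb];p=proj(s,X);print(a,b,395+(p[0]+.5-195)*6.583,(p[1]+.5-120)*6.583)
```

```text
Lbot [ 0.4642 -0.252 ] along 0.03667513151731101 norm -0.00041064793899405947
Ltop [ 0.461  -0.2558] along 0.03295913328974953 norm -0.0037295640098578167
Rbot [ 0.3982 -0.2547] along -0.02920406546262321 norm 0.00521435641908809
-0.037 -0.004 610.1934508133885 160.6596863545738
-0.037 0.004 622.7376724708065 164.4681813739155
0.037 -0.004 534.9069091400816 228.4723758729441
0.037 0.004 547.7409695584759 232.5711243872065
```

```bash
python3 -m crank '[{"delta_rot":[0,0,0],"linear":[0.002,0.0004,0.01],"gripper":0},{"delta_rot":[0,0,0],"linear":[0,0,0.015],"gripper":0},{"delta_rot":[0,0,0],"linear":[0,0,0.01],"gripper":0},{"delta_rot":[0,0,0],"linear":[0,0,0.005],"gripper":0},{"delta_rot":[0,0,0],"linear":[0,0,0],"gripper":0},{"delta_rot":[0,0,0],"linear":[0,0,0],"gripper":0}]'
python3 - <<'E'
from h import *
togo(.4258,-.256,.0475,97.2)
g=lambda a,w=395:cv2.resize(np.clip(a*2.0,0,255).astype(np.uint8),None,fx=w/a.shape[1],fy=w/a.shape[1],interpolation=cv2.INTER_CUBIC)
b=capture("scene")["img"]
cv2.imwrite("pics/p6.png",g(b[120:180,195:255],600))
E
```

```text
time_s: 8.68
tcp_pos: [0.4255, -0.256, 0.0679]
ee_rot: [[-0.992, -0.125, 0.001], [-0.125, 0.992, -0.0], [-0.001, -0.0, -1.0]]
wrist_force: [0.2, -0.5, -0.8]
gripper_width: 0.087
t 8.675 tcp [ 0.4255 -0.256   0.0679] jaw 97.18574637114419 tilt [ 0.0008 -0.0003] J6 -70.56415271956699 F [ 0.2179 -0.533  -0.8132] w 7.5473605196141325
  tool shift [-0.0003 -0.      0.0204] turn z -0.00024877275389119044
```

View pics/p6.png

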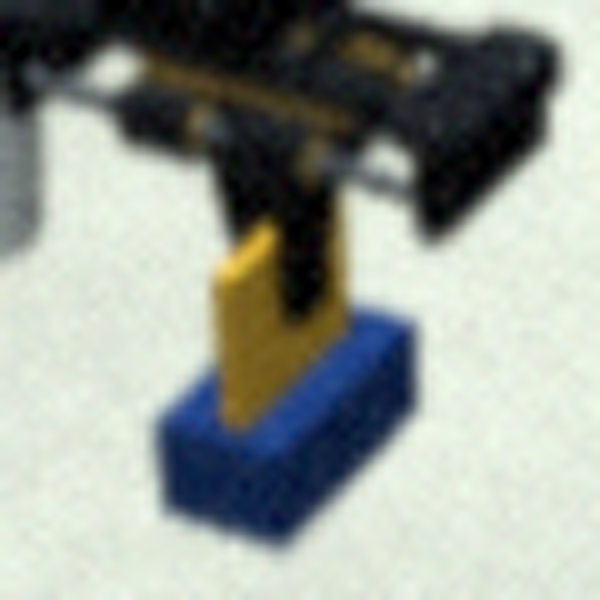

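The gate's foot is in the slot (bottom about 30 mm above the table, holder top 40) with no contact force. I'll lower the rest and release.

```bash
python3 -m crank '[{"delta_rot":[0,0,0],"linear":[0,0,0.01],"gripper":0},{"delta_rot":[0,0,0],"linear":[0,0,0.007],"gripper":0},{"delta_rot":[0,0,0],"linear":[0,0,0.002],"gripper":0},{"delta_rot":[0,0,0],"linear":[0,0,0],"gripper":0},{"delta_rot":[0,0,0],"linear":[0,0,0],"gripper":0}]'
python3 - <<'E'
from h import *
togo(.4258,-.256,.0475,97.2)
E
```

```text
time_s: 9.35
tcp_pos: [0.4253, -0.2559, 0.0487]
ee_rot: [[-0.992, -0.125, 0.0], [-0.125, 0.992, -0.0], [-0.0, -0.0, -1.0]]
wrist_force: [-0.2, -0.2, -0.2]
gripper_width: 0.095
t 9.35 tcp [ 0.4253 -0.2559  0.0487] jaw 97.18182833808193 tilt [ 0.0003 -0.0001] J6 -70.5652690814943 F [-0.1632 -0.1847 -0.2418] w 8.27058812840587
  tool shift [-0.0005 -0.0001  0.0012] turn z -0.00031715533102967216
```

```bash
python3 -m crank '[{"delta_rot":[0,0,0],"linear":[0,0,0],"gripper":100},{"delta_rot":[0,0,0],"linear":[0,0,0],"gripper":100},{"delta_rot":[0,0,0],"linear":[0,0,0],"gripper":100},{"delta_rot":[0,0,0],"linear":[0,0,0],"gripper":100},{"delta_rot":[0,0,0],"linear":[0,0,-0.01],"gripper":100},{"delta_rot":[0,0,0],"linear":[0,0,-0.03],"gripper":100},{"delta_rot":[0,0,0],"linear":[0,0,-0.05],"gripper":100},{"delta_rot":[0,0,0],"linear":[0,0,-0.05],"gripper":100},{"delta_rot":[0,0,0],"linear":[0,0,-0.02],"gripper":100},{"delta_rot":[0,0,0],"linear":[0,0,0],"gripper":100}]'
python3 - <<'E'
from h import *
togo(.4258,-.256,.0475,97.2)
b=capture("scene");cv2.imwrite("pics/sa7.png",b["img"])
c=capture("top");cv2.imwrite("pics/ta7.png",c["img"])
g=lambda a,w=395:cv2.resize(np.clip(a*2.0,0,255).astype(np.uint8),None,fx=w/a.shape[1],fy=w/a.shape[1],interpolation=cv2.INTER_CUBIC)
cv2.imwrite("pics/p7.png",np.hstack([g(c["img"][145:245,140:300],480),g(b["img"][120:180,195:243],240)]))
# board/bench long edges from contour points, robust line fit
def lines(cnt,z,lab,ang):
    P=np.array([ray(c,p,z)[:2] for p in cnt[:,0]]);u=np.array([np.cos(np.radians(ang)),np.sin(np.radians(ang))]);v=np.array([-u[1],u[0]])
    m=P.mean(0);q=np.c_[(P-m)@u,(P-m)@v];L=q[:,0].min(),q[:,0].max();Wd=q[:,1].min(),q[:,1].max()
    for nm,sel in(("left",q[:,1]>Wd[1]-.012),("right",q[:,1]<Wd[0]+.012)):
        k=sel&(q[:,0]>L[0]+.03)&(q[:,0]<L[1]-.05)
        vx,vy,x0,y0=cv2.fitLine(q[k].astype(np.float32),cv2.DIST_HUBER,0,.001,.001).ravel();print(lab,nm,"angle",ang+np.degrees(np.arctan2(vy*np.sign(vx),abs(vx))),"n",k.sum(),"pt",m+u*x0+v*y0)
im=cv2.imread("pics/topavg.png");d=cv2.GaussianBlur((im[...,0].astype(np.float32)-im[...,2]),(3,3),0)
k=np.zeros(d.shape,np.uint8);k[155:240,140:270]=(d[155:240,140:270]>-2)*255;k=cv2.morphologyEx(k,cv2.MORPH_OPEN,np.ones((3,3)))
lines(big(k),.06,"bench",-75)
o=big(mask(im,(8,140,60),(24,255,255),(140,160,238,220)));lines(o,.076,"board",-75)
E
```

```text
time_s: 10.6
tcp_pos: [0.426, -0.2561, 0.2108]
ee_rot: [[-0.992, -0.125, 0.005], [-0.125, 0.992, -0.001], [-0.005, -0.002, -1.0]]
wrist_force: [0.7, 0.2, -0.2]
gripper_width: 0.991
t 10.6 tcp [ 0.426  -0.2561  0.2108] jaw 97.18382593550707 tilt [ 0.005  -0.0013] J6 -70.56302359238292 F [ 0.6891  0.2448 -0.1675] w 86.254546584104
  tool shift [0.001  0.0005 0.1633] turn z -0.0002822906788315282
bench left angle -74.99502 n 80 pt [0.6003 0.2033]
bench right angle -74.71625 n 80 pt [0.5011 0.1716]
board left angle -76.417114 n 46 pt [0.5718 0.2137]
board right angle -76.51488 n 46 pt [0.5291 0.2011]
```

View pics/p7.png

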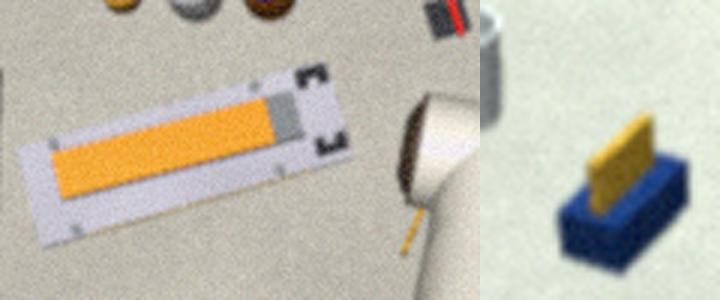

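Run:
```python
from h import *
t=capture("top");s=capture("scene")
im=cv2.imread("pics/topavg.png");sm=cv2.imread("pics/sceneavg.png")
u=np.array([np.cos(np.radians(-74.9)),np.sin(np.radians(-74.9))]);v=np.array([-u[1],u[0]])
for n,c,I,bx in(("top",t,im,(275,130,305,165)),("scene",s,sm,(190,195,215,222))):
    x0,y0,x1,y1=bx;b=I.astype(np.float32);w=b[...,2]-np.maximum(b[...,0],b[...,1]);w=np.where(w>8,w,0)[y0:y1,x0:x1]
    yy,xx=np.nonzero(w);ww=w[yy,xx];P=np.c_[xx+x0,yy+y0].astype(float);m=(P*ww[:,None]).sum(0)/ww.sum()
    e,V=np.linalg.eigh(np.cov(P.T,aweights=ww));d=V[:,1];L=(P-m)@d
    A=np.array([ray(c,m+d*k,.07)[:2] for k in(L.min()+.3,0,L.max()-.3)]);print(n,m,"\n",A,"len",np.linalg.norm(A[2]-A[0]),"u",A@u,"v",A@v)
# cap + orange: rear end, front end and lip u in top
print("seat u from pinch",np.array([.5908,.0346])@u, "v",np.array([.5908,.0346])@v)
# posts dark, top z .09
g=cv2.cvtColor(im,cv2.COLOR_BGR2GRAY)
a=cv2.imread("pics/ta7.png");g=cv2.cvtColor(a,cv2.COLOR_BGR2GRAY);k=np.zeros_like(g);k[160:205,232:262]=(g[160:205,232:262]<55)*255
nn,lab,st,ct=cv2.connectedComponentsWithStats(k)
for i in range(1,nn):
    if st[i,4]>8:
        w=ray(t,ct[i],.09)[:2];print("post",st[i],w,"u,v",w@u,w@v)
```

```text
top [290.8745 147.8403] 
 [[ 0.7277 -0.0995]
 [ 0.6961 -0.1079]
 [ 0.6666 -0.1158]] len 0.06325697695885238 u [0.2856 0.2855 0.2855] v [0.6767 0.644  0.6134]
scene [201.6884 208.7569] 
 [[ 0.6702 -0.1154]
 [ 0.7017 -0.1066]
 [ 0.7312 -0.0983]] len 0.06328845491229355 u [0.286  0.2857 0.2854] v [0.617  0.6497 0.6803]
seat u from pinch 0.12050071067765539 v 0.5794146863224817
post [239 167  10   7  44] [0.6244 0.0438] u,v 0.12039677095626897 0.6142282623284817
post [246 189  10   8  42] [0.5501 0.0239] u,v 0.12025536862330019 0.5373307254024638
```

The gate stands upright in the holder slot in the scene crop at (620,165). The mark's u is 0.2856 m from both views, seat u is 0.1205 (pinch and posts agree), and the board is about 1.6° askew. Moving to the board's rear.

```bash
python3 -m crank '[{"delta_rot":[0,0,0],"linear":[-0.01,0.03,0],"gripper":100},{"delta_rot":[0,0,0],"linear":[-0.018,0.053,0],"gripper":100},{"delta_rot":[0,0,0],"linear":[-0.018,0.053,0],"gripper":100},{"delta_rot":[0,0,0],"linear":[-0.018,0.053,0],"gripper":100},{"delta_rot":[0,0,0],"linear":[-0.018,0.053,0],"gripper":100},{"delta_rot":[0,0,0],"linear":[-0.018,0.053,0],"gripper":100},{"delta_rot":[0,0,0],"linear":[-0.018,0.053,0],"gripper":100},{"delta_rot":[0,0,0],"linear":[-0.018,0.053,0],"gripper":100},{"delta_rot":[0,0,0],"linear":[-0.018,0.053,0],"gripper":100},{"delta_rot":[0,0,0],"linear":[-0.018,0.053,0],"gripper":100}]'
python3 -m crank '[{"delta_rot":[0,0,-0.17],"linear":[0,0,0],"gripper":100},{"delta_rot":[0,0,-0.17],"linear":[0,0,0],"gripper":100},{"delta_rot":[0,0,-0.17],"linear":[0,0,0],"gripper":100},{"delta_rot":[0,0,-0.17],"linear":[0,0,0],"gripper":100},{"delta_rot":[0,0,-0.17],"linear":[0,0,0],"gripper":100},{"delta_rot":[0,0,-0.17],"linear":[0,0,0],"gripper":100},{"delta_rot":[0,0,-0.17],"linear":[0,0,0],"gripper":100},{"delta_rot":[0,0,-0.17],"linear":[0,0,0],"gripper":100},{"delta_rot":[0,0,-0.17],"linear":[0,0,0],"gripper":100},{"delta_rot":[0,0,-0.15],"linear":[0,0,0],"gripper":100}]'
python3 - <<'E'
from h import *
togo(.5339,.2763,.15,13.5)
E
```

```text
time_s: 12.05
tcp_pos: [0.5321, 0.2701, 0.2069]
ee_rot: [[-0.992, -0.125, -0.002], [-0.125, 0.992, -0.002], [0.003, -0.002, -1.0]]
wrist_force: [1.6, -0.3, 0.3]
gripper_width: 1.002
time_s: 13.3
tcp_pos: [0.5319, 0.2683, 0.2067]
ee_rot: [[0.237, -0.971, -0.003], [-0.971, -0.237, -0.002], [0.002, 0.003, -1.0]]
wrist_force: [-0.0, -0.4, -0.3]
gripper_width: 1.0
t 13.3 tcp [0.5319 0.2683 0.2067] jaw -166.27730752137168 tilt [-0.0027 -0.0022] J6 -28.589022845675448 F [-0.0424 -0.3985 -0.2754] w 86.95692463321626
  tool shift [-0.0074 -0.004   0.0567] turn z 0.0038867169714912504
```

```bash
python3 -m crank '[{"delta_rot":[0,0,0],"linear":[-0.0074,-0.004,0.02],"gripper":100},{"delta_rot":[0,0,0],"linear":[0,0,0.04],"gripper":100},{"delta_rot":[0,0,0],"linear":[0,0,0.04],"gripper":100},{"delta_rot":[0,0,0],"linear":[0,0,0.015],"gripper":100},{"delta_rot":[0,0,0],"linear":[0,0,0],"gripper":100},{"delta_rot":[0,0,0],"linear":[0,0,0],"gripper":100}]'
python3 - <<'E'
from h import *
togo(.5339,.2763,.0635,13.5)
t=capture("top");s=capture("scene")
u=np.array([np.cos(np.radians(-74.9)),np.sin(np.radians(-74.9))]);v=np.array([-u[1],u[0]])
for p in((55,143),(75,230),(255,87),(280,170)):
    w=ray(t,(140+p[0]/3-.5,145+p[1]/3-.5),.062)[:2];print("bolt u,v",w@u,w@v)
g=lambda a,w:cv2.resize(np.clip(a*2.0,0,255).astype(np.uint8),None,fx=w/a.shape[1],fy=w/a.shape[1],interpolation=cv2.INTER_CUBIC)
cv2.imwrite("pics/p8.png",np.vstack([g(s["img"][150:290,230:390],600)]))
E
```

```text
time_s: 14.05
tcp_pos: [0.5356, 0.2774, 0.095]
ee_rot: [[0.233, -0.973, 0.002], [-0.973, -0.233, 0.001], [-0.001, -0.003, -1.0]]
wrist_force: [0.8, 1.3, -0.1]
gripper_width: 1.001
t 14.05 tcp [0.5356 0.2774 0.095 ] jaw -166.53875774087325 tilt [0.0023 0.0014] J6 -29.32668436616449 F [ 0.8191  1.2985 -0.1217] w 87.124885184248
  tool shift [0.0007 0.002  0.0315] turn z -0.0006764501888730143
bolt u,v -0.15777068843119912 0.6268482004874716
bolt u,v -0.16042638068682585 0.5318352062245503
bolt u,v 0.060078614667664364 0.6252676406755018
bolt u,v 0.06115836542262936 0.5322567934848842
```

View pics/p8.png

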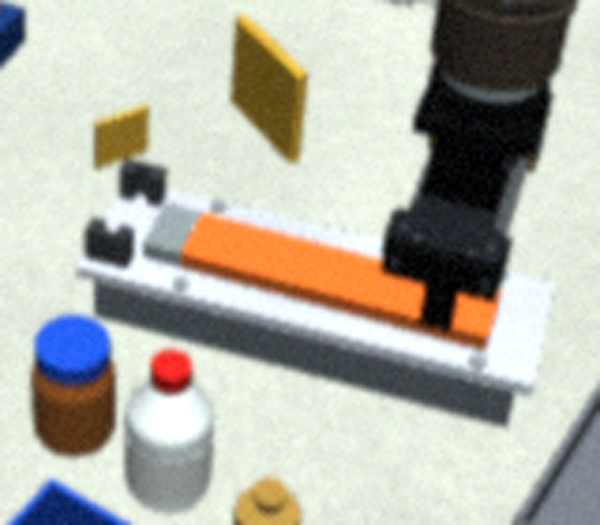

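The board lies behind the empty posts and the fingers straddle its rear end at about (440,310) in the crop. The bench bolts lie symmetric about v≈0.579. Lowering and gripping, staying clear of the bolt heads.

```bash
python3 -m crank '[{"delta_rot":[0,0,0],"linear":[-0.009,0.002,0.01],"gripper":100},{"delta_rot":[0,0,0],"linear":[0,0,0.01],"gripper":100},{"delta_rot":[0,0,0],"linear":[0,0,0.007],"gripper":100},{"delta_rot":[0,0,0],"linear":[0,0,0],"gripper":100},{"delta_rot":[0,0,0],"linear":[0,0,0],"gripper":100}]'
python3 - <<'E'
from h import *
togo(.5339,.2763,.065,13.5)
E
```

```text
time_s: 14.78
tcp_pos: [0.5308, 0.2851, 0.0666]
ee_rot: [[0.232, -0.973, 0.0], [-0.973, -0.232, -0.0], [0.0, -0.0, -1.0]]
wrist_force: [-0.2, -0.3, -0.6]
gripper_width: 0.997
t 14.775 tcp [0.5308 0.2851 0.0666] jaw -166.56185164763926 tilt [ 0.0002 -0.    ] J6 -30.196998196553444 F [-0.2348 -0.2961 -0.5703] w 86.70332362791679
  tool shift [ 0.0093 -0.001   0.0016] turn z -0.0010795148990884395
```

```bash
python3 -m crank '[{"delta_rot":[0,0,0],"linear":[0,0,0.001],"gripper":0},{"delta_rot":[0,0,0],"linear":[0,0,0],"gripper":0},{"delta_rot":[0,0,0],"linear":[0,0,0],"gripper":0},{"delta_rot":[0,0,0],"linear":[0,0,0],"gripper":0},{"delta_rot":[0,0,0],"linear":[0,0,0],"gripper":0},{"delta_rot":[0,0,0],"linear":[0,0,0],"gripper":0},{"delta_rot":[0,0,0],"linear":[0,0,0],"gripper":0}]'
python3 - <<'E'
from h import *
togo(.5339,.2763,.065,13.5)
E
```

```text
time_s: 15.65
tcp_pos: [0.5309, 0.2853, 0.0657]
ee_rot: [[0.233, -0.973, 0.001], [-0.973, -0.233, 0.0], [-0.0, -0.001, -1.0]]
wrist_force: [0.7, 0.5, -0.6]
gripper_width: 0.57
t 15.65 tcp [0.5309 0.2853 0.0657] jaw -166.5340141714685 tilt [0.0008 0.0005] J6 -30.181684400770855 F [ 0.6589  0.4904 -0.5929] w 49.59155066834483
  tool shift [ 0.0095 -0.0008  0.0007] turn z -0.0005936592844632213
```

```bash
python3 -m crank '[{"delta_rot":[0,0,0],"linear":[0,0,0.001],"gripper":0},{"delta_rot":[0,0,0],"linear":[0,0,0],"gripper":0},{"delta_rot":[0,0,0],"linear":[0,0,0],"gripper":0}]'
python3 - <<'E'
from h import *
togo(.5339,.2763,.065,15.1)
E
```

```text
time_s: 16.02
tcp_pos: [0.5309, 0.2853, 0.0657]
ee_rot: [[0.233, -0.972, 0.001], [-0.972, -0.233, 0.001], [-0.0, -0.001, -1.0]]
wrist_force: [0.0, 0.9, 5.0]
gripper_width: 0.567
t 16.025 tcp [0.5309 0.2853 0.0657] jaw -166.52713336218466 tilt [0.0011 0.0006] J6 -30.190862099020887 F [0.0133 0.9152 4.9906] w 49.317169203217276
  tool shift [ 0.0095 -0.0008  0.0007] turn z -0.028398834539167552
```

```bash
python3 -m crank '[{"delta_rot":[0,0,-0.007],"linear":[0,0.002,0],"gripper":0},{"delta_rot":[0,0,-0.007],"linear":[0,0.002,0],"gripper":0},{"delta_rot":[0,0,-0.007],"linear":[0,0.002,0],"gripper":0},{"delta_rot":[0,0,-0.007],"linear":[0,0.002,0],"gripper":0},{"delta_rot":[0,0,0],"linear":[0,0,0],"gripper":0},{"delta_rot":[0,0,0],"linear":[0,0,0],"gripper":0}]'
cat >> h.py <<'E'
U=np.array([np.cos(np.radians(-74.9)),np.sin(np.radians(-74.9))]);V=np.array([-U[1],U[0]])
def brd(c,tag):
    im=c["img"];o=big(mask(im,(8,140,50),(24,255,255),(130,140,330,230)));print(rect(c,o,.076))
E
python3 - <<'E'
from h import *
togo(.5309,.2853,.065,15.1);p=r.sense()["tcp_pos"][:2];print("u,v",p@U,p@V)
t=capture("top");s=capture("scene")
g=lambda a,w:cv2.resize(np.clip(a*2.0,0,255).astype(np.uint8),None,fx=w/a.shape[1],fy=w/a.shape[1],interpolation=cv2.INTER_CUBIC)
cv2.imwrite("pics/p9.png",np.hstack([g(t["img"][150:230,170:270],400),g(s["img"][180:260,240:340],400)]))
E
```

```text
time_s: 16.77
tcp_pos: [0.5242, 0.2843, 0.0657]
ee_rot: [[0.261, -0.965, 0.004], [-0.965, -0.261, 0.002], [-0.001, -0.004, -1.0]]
wrist_force: [4.8, 2.0, 5.3]
gripper_width: 0.573
t 16.775 tcp [0.5242 0.2843 0.0657] jaw -164.84791145060953 tilt [0.0037 0.0022] J6 -28.93698731000252 F [4.8455 1.974  5.3447] w 49.87965542717557
  tool shift [ 0.0007 -0.0067  0.0007] turn z 0.0009091166894514863
u,v -0.13787828749856249 0.5801945849679588
```

View pics/p9.png

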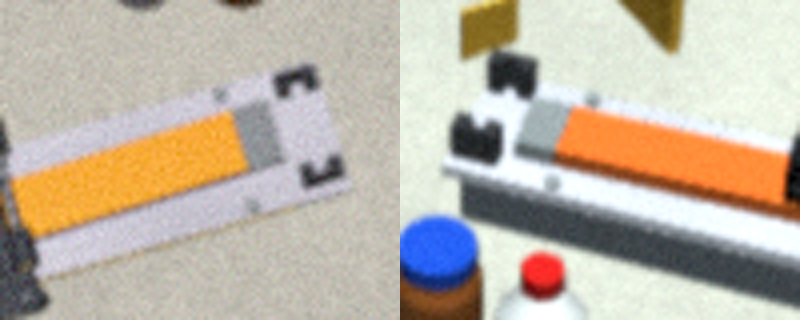

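```bash
cat >> h.py <<'E'
def edges(c,z,box,us):
    # lateral position of orange left/right edges at given u, and cap/lip profile
    im=cv2.GaussianBlur(c["img"],(3,3),0).astype(np.float32);out=[]
    for uu in us:
        vs=np.arange(.53,.63,.0005);P=np.array([proj(c,np.r_[uu*U+a*V,z]) for a in vs]).astype(np.float32)
        q=cv2.remap(im,P[:,0].reshape(1,-1),P[:,1].reshape(1,-1),cv2.INTER_LINEAR)[0]
        s=q[:,2]-q[:,0];h=(s.max()+np.median(s[:10]))/2;k=np.where(s>h)[0];out.append((uu,vs[k[0]],vs[k[-1]],(vs[k[0]]+vs[k[-1]])/2,s.max()))
    return np.array(out)
def prof(c,z,v0,us):
    im=c["img"].astype(np.float32);q=0
    for dv in np.arange(-.018,.019,.002):
        P=np.array([proj(c,np.r_[uu*U+(v0+dv)*V,z]) for uu in us]).astype(np.float32)
        q=q+cv2.remap(im,P[:,0].reshape(1,-1),P[:,1].reshape(1,-1),cv2.INTER_LINEAR)[0]/19
    return q
E
python3 - <<'E'
from h import *
t=capture("top");s=capture("scene")
for c in(t,s): print(edges(c,.076,None,[-.06,-.03,0,.03,.05]))
us=np.arange(.04,.14,.004)
for c in (t,s): print(np.c_[us,prof(c,.076,.58,us)].round(3)[:, :].tolist())
E
```

```text
[[-0.06    0.5555  0.604   0.5797 97.9473]
 [-0.03    0.5565  0.605   0.5807 96.9707]
 [ 0.      0.557   0.606   0.5815 97.7266]
 [ 0.03    0.558   0.6065  0.5822 97.    ]
 [ 0.05    0.5585  0.607   0.5827 98.1562]]
[[ -0.06     0.56     0.6135   0.5867 115.4688]
 [ -0.03     0.5605   0.614    0.5872 115.9717]
 [  0.       0.562    0.615    0.5885 115.    ]
 [  0.03     0.5625   0.616    0.5892 115.9375]
 [  0.05     0.563    0.616    0.5895 116.0752]]
[[0.04, 27.361, 84.975, 122.525], [0.044, 27.954, 85.121, 123.005], [0.048, 27.578, 84.691, 123.152], [0.052, 28.98, 85.889, 124.156], [0.056, 26.39, 84.346, 123.321], [0.06, 28.927, 85.312, 122.923], [0.064, 42.823, 79.842, 108.242], [0.068, 67.508, 72.693, 80.802], [0.072, 76.889, 74.836, 72.564], [0.076, 74.04, 72.758, 70.07], [0.08, 74.585, 72.898, 70.789], [0.084, 75.328, 72.896, 71.388], [0.088, 73.895, 72.695, 71.055], [0.092, 77.993, 76.535, 75.273], [0.096, 92.642, 88.685, 88.941], [0.1, 105.69, 99.946, 101.216], [0.104, 107.962, 102.085, 103.544], [0.108, 106.739, 101.004, 102.345], [0.112, 107.371, 101.334, 102.718], [0.116,
[... 357 characters left out ...]
73.12, 141.981], [0.06, 35.361, 73.88, 141.845], [0.064, 48.374, 75.155, 125.886], [0.068, 82.704, 86.912, 95.033], [0.072, 92.119, 90.526, 83.872], [0.076, 92.017, 90.668, 83.582], [0.08, 91.634, 90.168, 83.228], [0.084, 93.237, 91.487, 84.55], [0.088, 92.993, 90.761, 83.978], [0.092, 95.596, 93.302, 86.19], [0.096, 105.887, 101.082, 95.867], [0.1, 113.728, 108.797, 104.07], [0.104, 114.541, 109.171, 104.758], [0.108, 115.623, 109.784, 105.535], [0.112, 122.864, 116.524, 111.675], [0.116, 123.188, 116.908, 111.812], [0.12, 116.854, 110.871, 106.488], [0.124, 112.632, 107.063, 103.277], [0.128, 112.501, 107.081, 102.414], [0.132, 113.002, 110.681, 106.556], [0.136, 108.839, 112.995, 108.97]]
```

Run:
```python
from h import *
for n,f in(("top","topavg"),("scene","sceneavg")):
    c=capture(n);now=edges(c,.076,None,np.arange(-.06,.055,.01));c["img"]=cv2.imread(f"pics/{f}.png");o=edges(c,.076,None,np.arange(-.06,.055,.01))
    for l,e in(("old",o),("now",now)):
        print(n,l,[np.degrees(np.polyfit(e[:,0],e[:,k],1)[0]) for k in(1,2,3)])
    # bench edges both sides on old: post centres line & gray profile
    im=cv2.GaussianBlur(c["img"],(3,3),0).astype(np.float32)
    E=[]
    for uu in np.arange(-.14,.05,.01):
        row=[]
        for a,b in((.50,.55),(.615,.66)):
            vs=np.arange(a,b,.0005);P=np.array([proj(c,np.r_[uu*U+w*V,.06]) for w in vs]).astype(np.float32)
            q=cv2.remap(im,P[:,0].reshape(1,-1),P[:,1].reshape(1,-1),cv2.INTER_LINEAR)[0];g=np.abs(np.gradient(cv2.GaussianBlur((q[:,0]-q[:,2]).reshape(1,-1),(9,1),0)[0]));row.append(vs[g[5:-5].argmax()+5])
        E.append([uu]+row)
    E=np.array(E)
    for k in(1,2): 
        m=np.median(E[:,k]);ok=abs(E[:,k]-m)<.006;print("bench edge",k,m,np.degrees(np.polyfit(E[ok,0],E[ok,k],1)[0]),ok.sum())
```

```text
top old [np.float64(-1.46244472183705), np.float64(-1.4223777431564482), np.float64(-1.4424112324968652)]
top now [np.float64(1.6026791472190416), np.float64(1.4323944878271198), np.float64(1.5175368175232296)]
bench edge 1 0.5259999999999971 -0.05528540128465042 19
bench edge 2 0.6174999999999997 -1.322593604885766e-13 19
scene old [np.float64(-1.3722940198059959), np.float64(-1.4924949558473395), np.float64(-1.4323944878267003)]
scene now [np.float64(1.5325619345283268), np.float64(1.6026791472191433), np.float64(1.5676205408737767)]
bench edge 1 0.5474999999999948 -0.5528540128455475 19
bench edge 2 0.6174999999999997 -1.322593604885766e-13 19
```

Both views show the board was dragged about 1.5° too far as it was moved sideways in the grip. The nose would catch the left post, so I'll straighten it before entering the passage.

```bash
python3 -m crank '[{"delta_rot":[0,0,0.01],"linear":[-0.001,0,0],"gripper":0},{"delta_rot":[0,0,0.01],"linear":[0.001,0,0],"gripper":0},{"delta_rot":[0,0,0],"linear":[0.002,0,0],"gripper":0},{"delta_rot":[0,0,0],"linear":[0.002,0,0],"gripper":0},{"delta_rot":[0,0,0],"linear":[0,0,0],"gripper":0}]'
cat >> h.py <<'E'
def yaw():
    p=r.sense()["tcp_pos"][:2];print("tcp u,v",p@U,p@V)
    for n in("top","scene"):
        c=capture(n);g=p@U
        e=edges(c,.076,None,np.linspace(g+.06,g+.19,12));f=np.polyfit(e[:,0]-g,e[:,3],1);print(n,"yaw",np.degrees(f[0]),"mid v at grip",f[1],"at nose",f[1]+f[0]*.235,"L/R",e[-1,1:3])
        us=np.arange(g+.18,g+.23,.0005);q=prof(c,.076,f[1]+f[0]*.2,us);s=q[:,2]-q[:,0];h=(s[:10].mean()+s[-10:].mean())/2;k=us[np.where(s>h)[0][-1]];print("   cap joint u",k,"nose",k+.03)
E
python3 - <<'E'
from h import *
togo(.5309,.2853,.065,15.1);yaw()
E
```

```text
time_s: 17.7
tcp_pos: [0.5241, 0.2814, 0.0656]
ee_rot: [[0.24, -0.971, 0.002], [-0.971, -0.24, 0.004], [-0.003, -0.003, -1.0]]
wrist_force: [-0.4, 5.5, 6.9]
gripper_width: 0.569
t 17.7 tcp [0.5241 0.2814 0.0656] jaw -166.10583625524686 tilt [0.0022 0.0039] J6 -29.812442983919404 F [-0.3533  5.5407  6.862 ] w 49.52907800911756
  tool shift [-0.0021 -0.0075  0.0007] turn z -0.021045812893976296
tcp u,v -0.13517051659786491 0.5793007647798888
top yaw -0.02542712108570427 mid v at grip 0.5771804733727758 at nose 0.5770761834319473 L/R [0.553  0.6015]
   cap joint u 0.0678294834021351 nose 0.0978294834021351
scene yaw -0.016951414056993738 mid v at grip 0.5837453155818476 at nose 0.5836757889546292 L/R [0.5565 0.6105]
   cap joint u 0.0673294834021351 nose 0.0973294834021351
```

```bash
python3 -m crank '[{"delta_rot":[0,0,0],"linear":[0.003,-0.00006,0],"gripper":0},{"delta_rot":[0,0,0],"linear":[0.007,-0.00014,0],"gripper":0},{"delta_rot":[0,0,0],"linear":[0.007,-0.00014,0],"gripper":0},{"delta_rot":[0,0,0],"linear":[0.007,-0.00014,0],"gripper":0},{"delta_rot":[0,0,0],"linear":[0.006,-0.00012,0],"gripper":0},{"delta_rot":[0,0,0],"linear":[0,0,0],"gripper":0}]'
python3 - <<'E'
from h import *
togo(.5309,.2853,.065,15.1);yaw()
t=capture("top");s=capture("scene")
g=lambda a,w:cv2.resize(np.clip(a*2.0,0,255).astype(np.uint8),None,fx=w/a.shape[1],fy=w/a.shape[1],interpolation=cv2.INTER_CUBIC)
cv2.imwrite("pics/p10.png",np.hstack([g(t["img"][155:205,210:270],400),g(s["img"][185:235,245:305],400)]))
E
```

```text
time_s: 18.55
tcp_pos: [0.5315, 0.2518, 0.0656]
ee_rot: [[0.24, -0.971, 0.001], [-0.971, -0.24, 0.003], [-0.003, -0.002, -1.0]]
wrist_force: [-0.3, 4.7, 7.3]
gripper_width: 0.573
t 18.55 tcp [0.5315 0.2518 0.0656] jaw -166.13485570302072 tilt [0.0012 0.0029] J6 -27.1305133804204 F [-0.2964  4.6994  7.3078] w 49.87052068648642
  tool shift [-0.0326 -0.0075  0.0007] turn z -0.021552297804740734
tcp u,v -0.10470208526088476 0.5787319326751291
top yaw -0.016951414057134705 mid v at grip 0.5764536489151825 at nose 0.5763841222879635 L/R [0.552  0.6005]
   cap joint u 0.09829791473911526 nose 0.12829791473911525
scene yaw 0.025427121085731363 mid v at grip 0.5830278599605462 at nose 0.5831321499013747 L/R [0.5565 0.61  ]
   cap joint u 0.09829791473911526 nose 0.12829791473911525
```

View pics/p10.png

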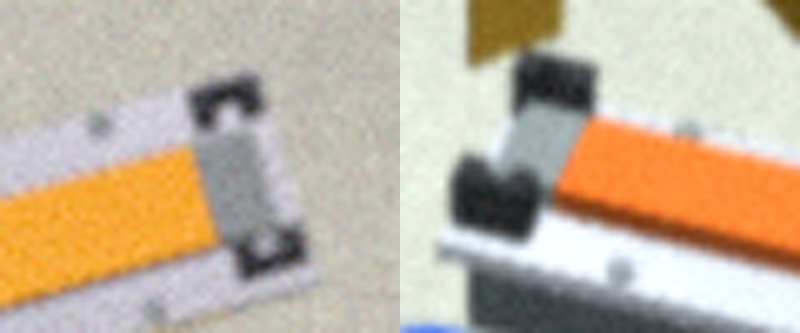

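The steel nose is now between both posts (top crop about (235,185)), straight and with no side force. Sliding on.

```bash
python3 -m crank '[{"delta_rot":[0,0,0],"linear":[0.005,-0.0002,0],"gripper":0},{"delta_rot":[0,0,0],"linear":[0.009,-0.0004,0],"gripper":0},{"delta_rot":[0,0,0],"linear":[0.009,-0.0004,0],"gripper":0},{"delta_rot":[0,0,0],"linear":[0.009,-0.0004,0],"gripper":0},{"delta_rot":[0,0,0],"linear":[0.009,-0.0004,0],"gripper":0},{"delta_rot":[0,0,0],"linear":[0.009,-0.0004,0],"gripper":0},{"delta_rot":[0,0,0],"linear":[0.009,-0.0004,0],"gripper":0},{"delta_rot":[0,0,0],"linear":[0.009,-0.0004,0],"gripper":0},{"delta_rot":[0,0,0],"linear":[0.006,-0.0002,0],"gripper":0},{"delta_rot":[0,0,0],"linear":[0,0,0],"gripper":0}]'
python3 - <<'E'
from h import *
togo(.5309,.2853,.065,15.1);yaw()
E
```

```text
time_s: 20.0
tcp_pos: [0.5524, 0.1807, 0.0656]
ee_rot: [[0.24, -0.971, 0.001], [-0.971, -0.24, 0.003], [-0.002, -0.002, -1.0]]
wrist_force: [-0.9, 3.4, 8.4]
gripper_width: 0.574
t 20.0 tcp [0.5524 0.1807 0.0656] jaw -166.13714953647133 tilt [0.0011 0.0026] J6 -20.07539875255064 F [-0.8903  3.3632  8.4285] w 49.94477441886484
  tool shift [-0.1067 -0.0042  0.0009] turn z -0.021592332750946224
tcp u,v -0.030516220891785222 0.5803717274142315
top yaw -0.0635678027141636 mid v at grip 0.5781178500986137 at nose 0.577857125246543 L/R [0.5535 0.6025]
   cap joint u 0.1724837791082148 nose 0.2024837791082148
scene yaw -4.822677299251444 mid v at grip 0.5945214497041345 at nose 0.57474112426035 L/R [0.559  0.6075]
   cap joint u 0.1724837791082148 nose 0.2024837791082148
```

```bash
python3 -m crank '[{"delta_rot":[0,0,0],"linear":[0.005,-0.0001,0.0005],"gripper":0},{"delta_rot":[0,0,0],"linear":[0.009,-0.0001,0.0005],"gripper":0},{"delta_rot":[0,0,0],"linear":[0.009,-0.0001,0],"gripper":0},{"delta_rot":[0,0,0],"linear":[0.009,-0.0001,0],"gripper":0},{"delta_rot":[0,0,0],"linear":[0.009,-0.0001,0],"gripper":0},{"delta_rot":[0,0,0],"linear":[0.009,-0.0001,0],"gripper":0},{"delta_rot":[0,0,0],"linear":[0.009,-0.0001,0],"gripper":0},{"delta_rot":[0,0,0],"linear":[0.009,-0.0001,0],"gripper":0},{"delta_rot":[0,0,0],"linear":[0.006,-0.0001,0],"gripper":0},{"delta_rot":[0,0,0],"linear":[0,0,0],"gripper":0}]'
python3 - <<'E'
from h import *
togo(.5309,.2853,.065,15.1);yaw()
t=capture("top");s=capture("scene")
us=np.arange(.24,.31,.003)
for c in(t,s):
    q=prof(c,.076,.579,us);print(np.c_[us,q.mean(1),q[:,0]-q[:,2]].round(3).tolist())
g=lambda a,w:cv2.resize(np.clip(a*2.0,0,255).astype(np.uint8),None,fx=w/a.shape[1],fy=w/a.shape[1],interpolation=cv2.INTER_CUBIC)
cv2.imwrite("pics/p11.png",np.hstack([g(t["img"][125:215,210:310],400),g(s["img"][180:270,190:290],400)]))
E
```

```text
time_s: 21.35
tcp_pos: [0.5718, 0.1097, 0.0656]
ee_rot: [[0.24, -0.971, 0.003], [-0.971, -0.24, 0.003], [-0.002, -0.004, -1.0]]
wrist_force: [-1.1, 6.4, 12.5]
gripper_width: 0.573
t 21.35 tcp [0.5718 0.1097 0.0656] jaw -166.11559478539505 tilt [0.003  0.0033] J6 -12.76701267195974 F [-1.0809  6.3808 12.4766] w 49.855990228175756
  tool shift [-0.1803 -0.0025  0.001 ] turn z -0.021216131375217342
tcp u,v 0.04303856330697956 0.5805892278976034
top yaw -0.17375199408549935 mid v at grip 0.5782332347139986 at nose 0.5775205867850046 L/R [0.5535 0.602 ]
   cap joint u 0.24553856330697957 nose 0.27553856330697957
scene yaw -3.301287887624698 mid v at grip 0.5924731262327347 at nose 0.5789328155818487 L/R [0.557  0.6115]
   cap joint u 0.24553856330697957 nose 0.27553856330697957
[[0.24, 75.231, -102.5], [0.243, 75.462, -86.374], [0.246, 75.105, -47.153], [0.249, 73.295, -11.065], [0.252, 73.142, 4.005], [0.255, 72.934, 4.575], [0.258, 71.761, 3.487], [0.261, 73.222, 3.69], [0.264, 73.193, 4.132], [0.267, 73.173, 2.754], [0.27, 73.232, 3.815], [0.273, 74.76, 1.963], [0.276, 80.701, -2.241],
[... 161 characters left out ...]
, -7.511], [0.3, 93.752, -7.365], [0.303, 94.207, -7.972], [0.306, 93.819, -7.982], [0.309, 93.869, -7.561]]
[[0.24, 79.926, -109.186], [0.243, 78.649, -92.531], [0.246, 81.582, -51.551], [0.249, 85.371, -11.471], [0.252, 86.012, 5.1], [0.255, 85.655, 8.446], [0.258, 85.177, 8.33], [0.261, 85.165, 8.03], [0.264, 85.675, 8.225], [0.267, 85.98, 8.545], [0.27, 85.854, 7.946], [0.273, 89.692, 6.027], [0.276, 98.354, 2.884], [0.279, 107.961, -1.087], [0.282, 112.694, -2.606], [0.285, 113.85, -3.217], [0.288, 113.487, -3.22], [0.291, 113.157, -2.7], [0.294, 113.824, -2.661], [0.297, 113.739, -2.983], [0.3, 113.88, -2.989], [0.303, 114.623, -3.285], [0.306, 115.07, -3.392], [0.309, 114.807, -3.18]]
```

View pics/p11.png

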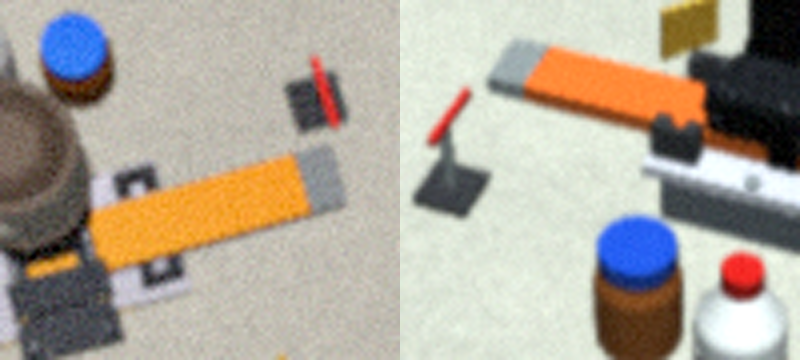

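```bash
python3 -m crank '[{"delta_rot":[0,0,0],"linear":[0.003,-0.0001,0],"gripper":0},{"delta_rot":[0,0,0],"linear":[0.004,-0.0001,0],"gripper":0},{"delta_rot":[0,0,0],"linear":[0.0027,0,0],"gripper":0},{"delta_rot":[0,0,0],"linear":[0,0,0],"gripper":0},{"delta_rot":[0,0,0],"linear":[0,0,0],"gripper":0},{"delta_rot":[0,0,0],"linear":[0,0,0],"gripper":0}]'
cat > fin.py <<'E'
from h import *
togo(.5309,.2853,.065,15.1);p=r.sense()["tcp_pos"][:2];print("tcp u",p@U,"nose pred",p@U+.233)
us=np.arange(.22,.32,.0005)
for n in("top","scene"):
    c=capture(n);q=prof(c,.076,.579,us);s=q[:,2]-q[:,0]
    j=us[np.where(s>s[:20].mean()/2)[0][-1]];b=q.mean(1);lo=b[(us>j+.008)&(us<j+.022)].mean();hi=b[us>j+.045].mean()
    k=np.where((b<(lo+hi)/2)&(us>j+.01)&(us<j+.045))[0][-1];print(n,"joint+30",j+.03,"edge",us[k])
E
python3 fin.py
```

```text
time_s: 22.3
tcp_pos: [0.5742, 0.1009, 0.0656]
ee_rot: [[0.24, -0.971, 0.003], [-0.971, -0.24, 0.004], [-0.003, -0.004, -1.0]]
wrist_force: [-2.4, 7.8, 13.7]
gripper_width: 0.573
t 22.3 tcp [0.5742 0.1009 0.0656] jaw -166.09503412835969 tilt [0.003  0.0036] J6 -11.79623595125917 F [-2.3815  7.7733 13.6828] w 49.81883806605228
  tool shift [-0.1894 -0.0023  0.0011] turn z -0.020857280213576957
tcp u 0.052184873131873824 nose pred 0.28518487313187385
top joint+30 0.2845000000000001 edge 0.28600000000000003
scene joint+30 0.28500000000000003 edge 0.2855000000000001
```

Run:
```python
from h import *
t=capture("top");s=capture("scene")
g=lambda a,w:cv2.resize(np.clip(a*2.0,0,255).astype(np.uint8),None,fx=w/a.shape[1],fy=w/a.shape[1],interpolation=cv2.INTER_CUBIC)
cv2.imwrite("pics/p12.png",np.hstack([g(t["img"][125:285,210:370],400),g(s["img"][130:290,180:340],400)]))
```

```text
(no output)
```

View pics/p12.png

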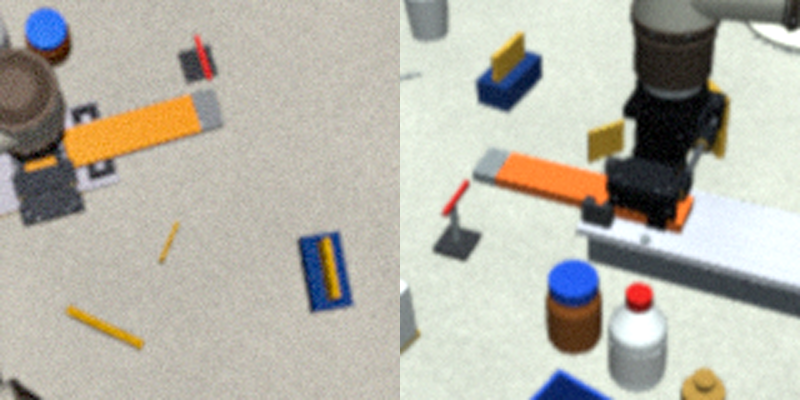

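The gate stands in the holder slot (top crop (330,268)). The board's nose at (212,108) is level with the pointer, the board is flat and gripped, and the things in view are unmoved. Handing in.

```bash
python3 -c "
from station import workorder
print(workorder.finish_job())"
```

```text
the job is handed in; nothing more can be done
None
```

The job is handed in at about 22 s of the 54 s limit. The middle-sized gate is in the blue holder's slot, and the board is slid out to the red pointer, still gripped and pressed down.

- **Gate:** I took the plate in the posts, which measured 75 mm wide (the other two measured 98 and 51 mm). It came straight up and went into the slot with almost no contact force. The last pictures show it still standing there.
- **Board position:** the last checks put its front end at 284.5 to 286 mm along the bench axis in both views. The pointer is at 285.6 mm. The two ways of reading the front end differ by up to about 1.5 mm, and camera calibration is only good to about 2 mm.
- **Board hold:** it is gripped at about 50 mm opening and pressed down with about 14 N. I judged flatness from the steady tool height (65.6 mm throughout) and the near-vertical tool (within about 0.3°). I did not measure the tilt of the board itself.
- **One mistake, corrected:** when I first straightened the board behind the posts, it turned about 1.5° too far in the grip. I corrected it before it entered the passage. In the last top view that could measure it, it was straight to within 0.2°. The scene view's angle was no use by then, because a post hid the board's edge.
- **Other things:** the last picture shows those in view where they were. I did not measure them one by one, and the cup, driver and green block were partly or wholly outside it.

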